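# Bring the station's antennas on line at an interlocked switch box

### The job

Put the antennas on line: push all three levers of the grey antenna switch box over from the robot's side until each is fully home on the far side. A hidden interlock lets them go in one order only, different every time, so feel whether a lever is blocked and, if it is, leave it and try another; never force one (no more than 20 N on the levers or box). Leave the mug, mouse and microphone where they are.

Things in the scene. Friction and masses are not known exactly. Their poses are not given: they have to be found in the camera images.
- switch_box: Grey steel antenna switch box fixed to the desk, 120 (its x) x 270 (its y) x 80 mm high, on a 150 x 290 x 6 mm foot plate. Origin: centre of the underside. Its +x (roughly away from the robot, turned up to 0.3 rad) is the direction in which levers are thrown, +y runs left along the row of levers. Box and levers must not be pressed by more than 20 N.
- lever_pivots (a point): Point 62 mm above the centre of the box's underside, on the common pivot axis (box y) of three like levers at +75 (left), 0 (middle), -75 mm (right). Each has a 10 mm spring-steel rod with a T-handle. A hidden interlock allows one order only, new each time: at first one lever is free; thrown home (beyond about 0.75 rad) it frees a second, that one the third.
- lever_left (a joint): Angle of the left lever: 0 = leans 0.45 rad to the robot's side (box -x), 0.90 = home, leans 0.45 rad to the far side, on its end stop. Starts at 0 to 0.10; stays where left. Free, it takes 2 to 5 N at the handle, the most from 0.5 rad on. Blocked, it moves as easily up to about 0.18 to 0.22, then stands on a hard stop and only the rod flexes (about 1.5 N per mm at the handle); so too at the end stop.
- handle_left (a point): Centre of the left lever's black T-handle (box y +75 mm): a bar 18 mm thick, 40 mm long, parallel to the box's y, 100 mm from the pivot; 152 mm above the desk at both ends of the swing, 162 mm half-way. 35 mm free to the next handle when they lean alike.
- lever_middle (a joint): Angle of the middle lever: 0 = leans 0.45 rad to the robot's side (box -x), 0.90 = home, leans 0.45 rad to the far side, on its end stop. Starts at 0 to 0.10; stays where left. Free, it takes 2 to 5 N at the handle, the most from 0.5 rad on. Blocked, it moves as easily up to about 0.18 to 0.22, then stands on a hard stop and only the rod flexes (about 1.5 N per mm at the handle); so too at the end stop.
- handle_middle (a point): Centre of the middle lever's black T-handle (box y 0 mm): a bar 18 mm thick, 40 mm long, parallel to the box's y, 100 mm from the pivot; 152 mm above the desk at both ends of the swing, 162 mm half-way. 35 mm free to the next handle when they lean alike.
- lever_right (a joint): Angle of the right lever: 0 = leans 0.45 rad to the robot's side (box -x), 0.90 = home, leans 0.45 rad to the far side, on its end stop. Starts at 0 to 0.10; stays where left. Free, it takes 2 to 5 N at the handle, the most from 0.5 rad on. Blocked, it moves as easily up to about 0.18 to 0.22, then stands on a hard stop and only the rod flexes (about 1.5 N per mm at the handle); so too at the end stop.
- handle_right (a point): Centre of the right lever's black T-handle (box y -75 mm): a bar 18 mm thick, 40 mm long, parallel to the box's y, 100 mm from the pivot; 152 mm above the desk at both ends of the swing, 162 mm half-way. 35 mm free to the next handle when they lean alike.
- mug: Bystander: blue mug, 82 mm across, 95 mm high, standing left of the box. Origin: centre of its underside.
- mouse: Bystander: black computer mouse, 105 x 60 x 34 mm, right of the box. Origin: centre of its underside.
- microphone: Bystander: black hand microphone lying on its back, about 130 x 55 x 30 mm, left of the box, on the robot's side of the mug. Origin: underside, below its head.

How it is judged (in metres and radians):
On the way, in this order (a step that is already met when the one before it is completed fails the run):
1. the one free lever is thrown home (value of joint any of lever_left, lever_middle, lever_right above 0.82 rad), for 0.2 s.
2. a second lever is thrown home ((value of joint each of lever_left, lever_middle above 0.82 rad or value of joint each of lever_left, lever_right above 0.82 rad or value of joint each of lever_middle, lever_right above 0.82 rad)), for 0.2 s.
3. all three levers are home (value of joint each of lever_left, lever_middle, lever_right above 0.82 rad), for 0.2 s.
At the end, for the whole second after the job is handed in: All three levers stand home on the far side (each above 0.82 rad of 0.90) and at rest; mug, mouse and microphone are within 20 mm of where they stood (all of step 3 and velocity of joint each of lever_left, lever_middle, lever_right below 0.05 rad/s and distance of each of mug, mouse, microphone from where it was at the start of the episode below 0.02 m); the robot touches nothing.
It fails at once if the robot pressed on the switch box or a lever with more than 20 N (contact force between any of the fingers, the arm and switch_box above 20 N).
It fails at once if a bystander was moved by more than 20 mm (distance of any of mug, mouse, microphone from where it was at the start of the episode above 0.02 m).
It also fails if it takes over 72 s, if anything falls off the work surface, if the arm or the gripper's body presses on something with over 40 N, if the wrist force passes 120 N, or if a joint passes its speed limit or range.

### The arm

A 6-joint arm with a two-finger parallel gripper is mounted at the origin on the work surface. World frame = base frame: x ahead of the robot, y to its left, z up, the work surface at z = 0. Lengths are in m, angles in degrees, forces in N, time in s.
With the tool pointing down it reaches from about 0.325 to 1 m from the base axis. Payload 5.1 kg.
Tool frame: the origin (TCP) lies at the centre of the arm's flange, where the gripper is bolted on; the fingertips stand 173 mm ahead of it and the grasp point (between the pads) lies 155 mm ahead of it; y points along the fingers, z is the direction in which the jaws open and shut, and the axes are right-handed (so a half turn about y gives the same grasp; the last joint's range is limited). The gripper opens to 85 mm and grips with 20 to 120 N. Pads are 22 mm wide; open, the fingers measure 114 mm over their backs; the gripper's body (76 mm by 85 mm) begins 54 mm behind the grasp point. The pads swing forward as they close: fully open they stand 13 mm farther back than shut.
Start: joints at [-69.878, 7.093, 94.555, -0, 78.352, -4.733], TCP at [0.273, -0.59, 0.405] pointing down, gripper open.
Joint ranges: [-149.61, 149.61], [-58.7, 133.49], [1.44, 155.28], [-77.14, 257.14], [18.33, 153.61], [-166.67, 166.67]. Speed limits (degrees/s): [147.25, 147.25, 180, 180, 180, 180].

### API

Orientations are given as a 3x3 rotation matrix whose columns are the frame's x, y, z axes.
In Python, from bench import get_obs, camera, sign_off gives the robot as it stands. The module is installed in compiled form; this text tells all that it offers.
- The arm moves only by the shell command python3 -m creep 'ROWS'. ROWS is JSON, a list of rows, each a list of 7 numbers: the opening, from 0 (shut) to 1 (fully open), then the shift along the tool's x, y, z in mm, then the turn, a rotation vector about the tool's x, y, z in degrees. A call has 1 to 10 rows; each row shifts and turns the pose as measured when the row begins, along the tool's axes as they then stand; what a row does not reach is not made up. A row lasts 1/12 s, in which the tool goes at most 41.7 mm and 7.16 degrees, less where a joint would pass 70% of its speed; a pose out of reach is approached as far as the arm can. A call with a gripper value outside its range is refused whole. The fingers move at their own pace and stop on an object; the grip force is fixed at half the most. Time passes only in rows, so rows that do not move let the fingers close. It gives the time, the measured TCP pose, the force and the opening at its end, in the units of the state.
- get_obs(): the state, without advancing time (a new reading comes with each control period).
- camera(name): name is "side" or "top"; returns a dict with "pixels" (420x560x3 uint8, red, green, blue), "fx", "fy", "cx", "cy" (pixels), "rvec" (rotation vector, rad) and "tvec" (3), from world to camera coordinates, as OpenCV has them. Camera axes: x right, y down, z forward; pixel columns grow to the right and rows downward; lengths in m; the calibration is good to about 2 mm. A picture is of the moment at which its call begins. There is no depth.
- sign_off(): hands the job in, once; it reports no verdict.
The state is a dict: "clock": time; "joint_pos": joint angles; "qd": joint speeds; "effort": joint torques, N m; "eef_pos": TCP position; "eef_rot": TCP orientation; "wrist_force": force on the tool from outside, world axes, zero at the start; "torque": the same for the moment, N m; "opening": opening from 0.0 (shut) to 1.0 (fully open).
Only numpy, scipy, OpenCV 4.12 (cv2) and the standard library are available. Lean on these libraries where they do the work, as an engineer would, in place of code of your own. Each camera call takes 0.05 s, during which the arm holds its last target. There are 200 camera calls.

## Working session

There is one attempt and no reset: what is moved stays moved. The work goes in short steps, Python scripts to look and compute and a shell command to move; the robot and the scene stay as the last step left them, time stands still between calls to the robot, and variables do not carry over. Pictures are saved under pics/ and viewed, about 8 in all and at most 12, crops included, and the job is handed in when it is done.

```bash
mkdir -p pics
python3 - <<'E'
from bench import get_obs,camera
import cv2,numpy as np
o=get_obs()
for k,v in o.items(): print(k,np.round(v,3).tolist())
for n in("top","side"):
    c=camera(n); cv2.imwrite(f"pics/{n}0.png",c["pixels"][:,:,::-1])
    np.savez(f"{n}0.npz",**c); print(n,c["fx"],c["cx"],c["cy"],c["rvec"],c["tvec"])
E
```

```text
clock 0.0
joint_pos [-69.88, 7.135, 94.633, -0.001, 78.35, -4.731]
qd [0.042, 0.07, 0.008, 0.006, -0.087, 0.013]
effort [-0.0, -42.361, -36.546, -0.0, 0.007, -0.0]
eef_pos [0.273, -0.59, 0.403]
eef_rot [[-0.907, -0.001, 0.42], [-0.42, 0.002, -0.907], [-0.0, -1.0, -0.002]]
wrist_force [0.053, 0.213, -0.392]
torque [0.029, -0.034, 0.016]
opening 0.999
top 538.0556157254799 281.6499839204913 201.85594644674737 [ 2.23440848 -2.16663914  0.0794378 ] [0.00293787 0.51010502 1.45596229]
side 505.542154922206 276.9492794782395 218.99000742307322 [ 0.21294842 -2.62792837  1.54388988] [0.52383223 0.1419027  1.19273486]
```

View pics/top0.png

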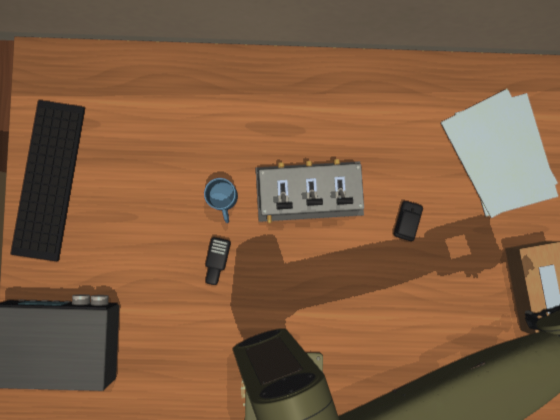

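View pics/side0.png

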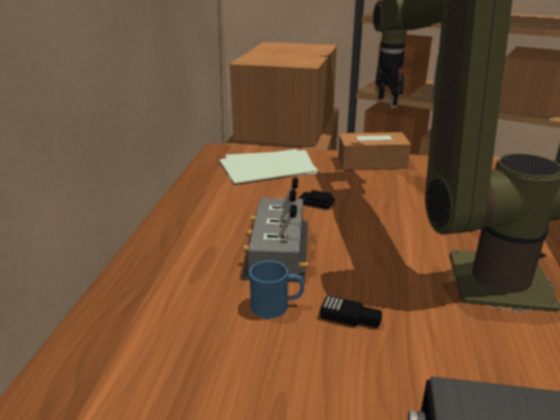

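Top view: the box is centred near (311,190), with black handles at about (285,205), (315,202) and (345,201), all leaning toward the robot. The mug is at (221,195), the mic at (217,258) and the mouse at (408,221). The side view agrees.

```bash
cat > h.py <<'E'
import numpy as np,cv2
from bench import get_obs,camera
def ray(c,uv,z):
    R=cv2.Rodrigues(np.array(c["rvec"],float))[0];t=np.array(c["tvec"],float)
    d=R.T@np.array([(uv[0]-c["cx"])/c["fx"],(uv[1]-c["cy"])/c["fy"],1.]);o=-R.T@t
    return o+d*(z-o[2])/d[2]
def blobs(m,amin):
    n,l,s,ce=cv2.connectedComponentsWithStats(m.astype(np.uint8))
    return [(s[i],ce[i],l==i) for i in range(1,n) if s[i][4]>=amin]
E
python3 - <<'E'
from h import *
c=dict(np.load("top0.npz"));p=c["pixels"].astype(int)
roi=np.zeros(p.shape[:2],bool);roi[150:225,248:375]=1
mx=p.max(2);sat=mx-p.min(2)
hs=[]
for s,ce,_ in blobs((mx<28)&roi,25):
    hs.append(ray(c,ce,.153)); print("blk",s,ce.round(1),hs[-1].round(4))
hs=np.array(hs)
g=(sat<32)&(mx>60)&roi
g=cv2.morphologyEx(g.astype(np.uint8),cv2.MORPH_CLOSE,np.ones((9,9)))
for s,ce,m in blobs(g,500):
    r=cv2.minAreaRect(np.argwhere(m)[:,::-1].astype(np.float32));b=cv2.boxPoints(r)
    w=np.array([ray(c,q,.08) for q in b]);print("box",s,r);print(w.round(4),w.mean(0).round(4))
    print([round(np.linalg.norm(w[i]-w[i-1]),3) for i in range(4)])
cv2.imwrite("pics/crop.png",cv2.resize(c["pixels"][140:235,200:430,::-1],None,fx=3.4,fy=3.4,interpolation=cv2.INTER_CUBIC))
E
```

```text
box [ 256  162  108   59 5668] ((309.5155334472656, 190.7637939453125), (54.08298110961914, 105.46475219726562), 86.633544921875)
[[ 0.5956  0.0914  0.08  ]
 [ 0.6209 -0.1844  0.08  ]
 [ 0.4793 -0.1958  0.08  ]
 [ 0.4547  0.0785  0.08  ]] [ 0.5376 -0.0526  0.08  ]
[np.float64(0.142), np.float64(0.277), np.float64(0.142), np.float64(0.275)]
```

View pics/crop.png

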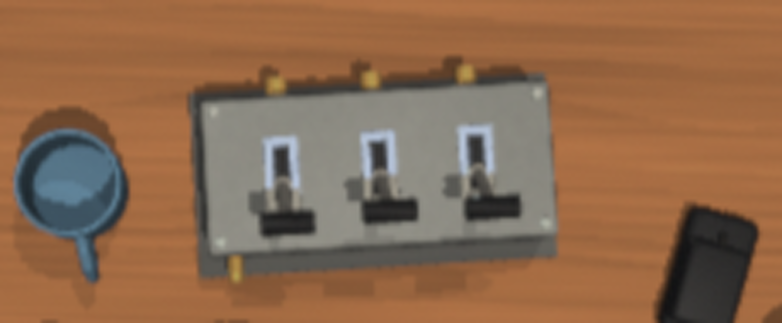

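Crop: handle centres are at crop (287,222), (390,210) and (493,208). The box-top corners are at (197,98), (545,78), (553,235) and (208,254). Converting these to world positions.

Run:
```python
from h import *
c=dict(np.load("top0.npz"))
f=lambda q,z:ray(c,(q[0]/3.4+200-.35,q[1]/3.4+140-.35),z)
W=np.array([f(q,.08) for q in [(197,98),(545,78),(553,235),(208,254)]]);C=W.mean(0)
print(W.round(4).tolist(),C.round(4),[round(np.linalg.norm(W[i]-W[i-1]),3) for i in range(4)])
y=(W[0]+W[3]-W[1]-W[2])[:2];y/=np.linalg.norm(y);x=np.array([y[1],-y[0]]);print("x",x,"yaw",np.degrees(np.arctan2(x[1],x[0])))
for q in [(287,222),(390,210),(493,208)]:
    h=f(q,.155);d=(h-C)[:2];print(h.round(4),"box xy",(d@x).round(4),(d@y).round(4))
```

```text
[[0.5916, 0.0852, 0.08], [0.6158, -0.1828, 0.08], [0.4946, -0.1917, 0.08], [0.4718, 0.0729, 0.08]] [ 0.5434 -0.0541  0.08  ] [np.float64(0.12), np.float64(0.269), np.float64(0.122), np.float64(0.266)]
x [0.99612917 0.08790147] yaw 5.042891484008871
[0.4944 0.0146 0.155 ] box xy -0.0428 0.0728
[ 0.5055 -0.06    0.155 ] box xy -0.0383 -0.0026
[ 0.5093 -0.135   0.155 ] box xy -0.0411 -0.0776
```

Box sizes match (120 x 268 mm) and so does the handle spacing. The box centre is (0.543,-0.054), turned 5 deg. I'll shut the gripper, turn tool x onto -box x, and travel over at the present height.

```bash
cat > st.py <<'E'
from h import *
C=np.array([.5434,-.0541]);yaw=np.radians(5.04);bx=np.array([np.cos(yaw),np.sin(yaw)]);by=np.array([-bx[1],bx[0]])
o=get_obs();p=np.array(o["eef_pos"]);R=np.array(o["eef_rot"]);d=p[:2]-C;f=np.array(o["wrist_force"])
print("t",round(o["clock"],2),"TCP box xy mm",(1e3*d@bx).round(1),(1e3*d@by).round(1),"tip z",round(1e3*(p[2]-.173),1),"F box x,y,z",(f[:2]@bx).round(2),(f[:2]@by).round(2),f[2].round(2),"open",round(float(o["opening"]),2))
Rt=np.column_stack([[-bx[0],-bx[1],0],[0,0,-1],[-by[0],-by[1],0]])
print("turn left (deg, tool)",np.degrees(cv2.Rodrigues(R.T@Rt)[0].ravel()).round(2),"q",np.round(o["joint_pos"],0).tolist())
E
python3 -m creep '[[0,-26,0,-28,0,6.6,0],[0,-26,0,-28,0,6.6,0],[0,-26,0,-28,0,6.6,0],[0,-14,0,-38,0,0,0],[0,-14,0,-38,0,0,0],[0,-14,0,-38,0,0,0],[0,-14,0,-38,0,0,0],[0,-14,0,-38,0,0,0],[0,-14,0,-38,0,0,0],[0,-14,0,-38,0,0,0]]'; python3 st.py
```

```text
clock: 0.93
eef_pos: [0.4003, -0.2075, 0.3968]
eef_rot: [[-0.998, -0.006, 0.056], [-0.056, 0.01, -0.998], [0.006, -1.0, -0.01]]
wrist_force: [0.7, -0.2, 0.1]
opening: -0.001
t 0.93 TCP box xy mm -156.0 -140.2 tip z 223.8 F box x,y,z 0.69 -0.26 0.13 open -0.0
turn left (deg, tool) [ 0.57 -1.83  0.33] q [-34.0, -19.0, 119.0, 0.0, 80.0, 52.0]
```

Turned and shut. Going to the right lever first, at box x -80 and y -77, then down to tip z of about 142.

```bash
python3 -m creep '[[0,-25,0,-22,0.6,-1.8,0.3],[0,-25,0,-21,0,0,0],[0,-22,0,-20,0,0,0],[0,0,0,0,0,0,0]]'; python3 st.py
```

```text
clock: 1.27
eef_pos: [0.4685, -0.1285, 0.3957]
eef_rot: [[-0.995, 0.001, 0.096], [-0.096, 0.001, -0.995], [-0.001, -1.0, -0.001]]
wrist_force: [-1.0, -0.2, 0.4]
opening: -0.003
t 1.27 TCP box xy mm -81.1 -67.6 tip z 222.7 F box x,y,z -1.01 -0.11 0.43 open -0.0
turn left (deg, tool) [ 0.06  0.46 -0.04] q [-22.0, -14.0, 116.0, 0.0, 78.0, 63.0]
```

```bash
python3 -m creep '[[0,0,25,5,0,0.4,0],[0,0,25,3,0,0,0],[0,0,20,0,0,0,0],[0,0,8,0,0,0,0],[0,0,0,0,0,0,0]]'; python3 st.py; python3 -m creep '[[0,-5,0,0,0,0,0],[0,-5,0,0,0,0,0],[0,-5,0,0,0,0,0],[0,0,0,0,0,0,0]]'; python3 st.py
```

```text
clock: 1.68
eef_pos: [0.47, -0.1347, 0.3154]
eef_rot: [[-0.995, 0.001, 0.095], [-0.095, -0.0, -0.995], [-0.001, -1.0, 0.0]]
wrist_force: [-0.7, -0.1, -0.0]
opening: -0.005
t 1.68 TCP box xy mm -80.2 -73.9 tip z 142.4 F box x,y,z -0.7 0.01 -0.01 open -0.01
turn left (deg, tool) [-0.03  0.41 -0.08] q [-22.0, -10.0, 120.0, 0.0, 70.0, 62.0]
clock: 2.02
eef_pos: [0.4865, -0.1343, 0.3179]
eef_rot: [[-0.996, 0.004, 0.093], [-0.093, -0.002, -0.996], [-0.004, -1.0, 0.002]]
wrist_force: [0.6, -0.7, 0.2]
opening: -0.0
t 2.02 TCP box xy mm -63.8 -74.9 tip z 144.9 F box x,y,z 0.51 -0.77 0.24 open -0.0
turn left (deg, tool) [-0.11  0.31 -0.22] q [-22.0, -8.0, 118.0, 0.0, 70.0, 63.0]
```

```bash
python3 -m creep '[[0,-5,0.5,0,0,0,0],[0,-5,1,0,0,0,0],[0,-4,1,0,0,0,0],[0,-2,0,0,0,0,0],[0,0,0,0,0,0,0]]'; python3 st.py; python3 -m creep '[[0,-4,0,0,0,0,0],[0,0,0,0,0,0,0]]'; python3 st.py
```

```text
clock: 2.43
eef_pos: [0.5044, -0.1333, 0.3188]
eef_rot: [[-0.996, 0.002, 0.094], [-0.094, -0.004, -0.996], [-0.001, -1.0, 0.004]]
wrist_force: [-4.6, 0.0, 2.6]
opening: -0.001
t 2.43 TCP box xy mm -45.9 -75.4 tip z 145.8 F box x,y,z -4.53 0.4 2.64 open -0.0
turn left (deg, tool) [-0.23  0.35 -0.07] q [-21.0, -5.0, 116.0, -0.0, 70.0, 64.0]
clock: 2.6
eef_pos: [0.5076, -0.133, 0.3185]
eef_rot: [[-0.996, -0.005, 0.094], [-0.094, -0.004, -0.996], [0.005, -1.0, 0.004]]
wrist_force: [-7.0, -1.3, 3.5]
opening: -0.002
t 2.6 TCP box xy mm -42.6 -75.4 tip z 145.5 F box x,y,z -7.13 -0.65 3.46 open -0.0
turn left (deg, tool) [-0.21  0.38  0.31] q [-20.0, -5.0, 115.0, -0.0, 70.0, 64.0]
```

Force rose from 4.5 to 7.1 N, which suggests a block. One more 3 mm to confirm.

```bash
python3 -m creep '[[0,-3,0.5,0,0,0,0],[0,0,0,0,0,0,0]]'; python3 st.py
```

```text
clock: 2.77
eef_pos: [0.5093, -0.1329, 0.3177]
eef_rot: [[-0.995, -0.013, 0.095], [-0.095, -0.004, -0.995], [0.014, -1.0, 0.003]]
wrist_force: [-7.7, -0.8, 3.2]
opening: -0.005
t 2.77 TCP box xy mm -40.9 -75.5 tip z 144.7 F box x,y,z -7.72 -0.09 3.18 open -0.01
turn left (deg, tool) [-0.18  0.4   0.79] q [-20.0, -4.0, 115.0, -1.0, 70.0, 64.0]
```

Blocked: 7.7 N horizontal, and the tool only tilts. Backing off to the middle lever.

```bash
python3 -m creep '[[0,15,0,0,0,0,-0.8],[0,20,0,0,0,0,0],[0,5,1,-30,0,0,0],[0,0,1,-30,0,0,0],[0,0,0,-13,0,0.4,0],[0,0,0,0,0,0,0]]'; python3 st.py
```

```text
clock: 3.27
eef_pos: [0.4619, -0.0631, 0.3154]
eef_rot: [[-0.996, -0.018, 0.082], [-0.082, -0.005, -0.997], [0.018, -1.0, 0.003]]
wrist_force: [0.2, -0.5, 0.1]
opening: 0.001
t 3.27 TCP box xy mm -81.9 -1.8 tip z 142.4 F box x,y,z 0.18 -0.54 0.08 open 0.0
turn left (deg, tool) [-0.19 -0.31  1.04] q [-14.0, -12.0, 122.0, -1.0, 71.0, 71.0]
```

```bash
python3 -m creep '[[0,-8,0,0,-0.2,-0.3,1],[0,-8,0,0,0,0,0],[0,-5,0.5,0,0,0,0],[0,-5,1,0,0,0,0],[0,-5,1,0,0,0,0],[0,-4,1,0,0,0,0],[0,0,0,0,0,0,0]]'; python3 st.py; python3 -m creep '[[0,-4,0.5,0,0,0,0],[0,0,0,0,0,0,0]]'; python3 st.py
```

```text
clock: 3.85
eef_pos: [0.5016, -0.062, 0.3116]
eef_rot: [[-0.996, 0.0, 0.087], [-0.087, 0.0, -0.996], [-0.0, -1.0, -0.0]]
wrist_force: [-3.2, 0.7, 1.8]
opening: 0.002
t 3.85 TCP box xy mm -42.3 -4.2 tip z 138.6 F box x,y,z -3.08 0.96 1.77 open 0.0
turn left (deg, tool) [ 0.01 -0.03 -0.  ] q [-13.0, -7.0, 118.0, 0.0, 69.0, 72.0]
clock: 4.02
eef_pos: [0.5062, -0.062, 0.3106]
eef_rot: [[-0.996, -0.001, 0.087], [-0.087, 0.0, -0.996], [0.001, -1.0, -0.001]]
wrist_force: [-2.5, -0.5, 0.8]
opening: -0.001
t 4.02 TCP box xy mm -37.7 -4.6 tip z 137.6 F box x,y,z -2.54 -0.28 0.85 open -0.0
turn left (deg, tool) [ 0.03 -0.06  0.05] q [-13.0, -6.0, 117.0, 0.0, 69.0, 72.0]
```

Force stays about 2.5 N at a greater travel, so the middle lever looks free. Pressing on in small rows.

```bash
python3 -m creep '[[0,-4,-1,-1,0,0,0],[0,-4,-1,-1,0,0,0],[0,0,0,0,0,0,0]]'; python3 st.py
```

```text
clock: 4.27
eef_pos: [0.5145, -0.0596, 0.312]
eef_rot: [[-0.996, -0.002, 0.086], [-0.086, -0.001, -0.996], [0.002, -1.0, 0.001]]
wrist_force: [-2.5, -0.5, 0.6]
opening: -0.001
t 4.27 TCP box xy mm -29.3 -2.9 tip z 139.0 F box x,y,z -2.5 -0.23 0.55 open -0.0
turn left (deg, tool) [-0.05 -0.09  0.09] q [-13.0, -5.0, 116.0, -0.0, 69.0, 73.0]
```

```bash
python3 -m creep '[[0,-6,0,0,0,0,0],[0,-6,0,0,0,0,0],[0,-6,0,0,0,0,0],[0,-6,0,0,0,0,0],[0,-6,0,0,0,0,0],[0,-6,0,0,0,0,0],[0,0,0,0,0,0,0]]'; python3 st.py
```

```text
clock: 4.85
eef_pos: [0.5531, -0.0558, 0.3099]
eef_rot: [[-0.996, -0.007, 0.087], [-0.087, -0.001, -0.996], [0.007, -1.0, -0.0]]
wrist_force: [-3.2, -1.6, 1.4]
opening: -0.002
t 4.85 TCP box xy mm 9.5 -2.6 tip z 136.9 F box x,y,z -3.34 -1.26 1.44 open -0.0
turn left (deg, tool) [ 0.   -0.06  0.42] q [-11.0, -0.0, 112.0, -0.0, 69.0, 74.0]
```

```bash
python3 -m creep '[[0,-4,-1,0,0,0,0.4],[0,-4,-1,0,0,0,0],[0,-2,0,0,0,0,0],[0,0,0,0,0,0,0]]'; python3 st.py;  python3 -m creep '[[0,-3,0,0,0,0,0.3],[0,0,0,0,0,0,0]]'; python3 st.py
```

```text
clock: 5.18
eef_pos: [0.5637, -0.0548, 0.3106]
eef_rot: [[-0.996, -0.004, 0.087], [-0.087, 0.001, -0.996], [0.004, -1.0, -0.001]]
wrist_force: [-3.9, -0.6, 0.1]
opening: -0.0
t 5.18 TCP box xy mm 20.2 -2.4 tip z 137.6 F box x,y,z -3.9 -0.3 0.06 open -0.0
turn left (deg, tool) [ 0.05 -0.05  0.22] q [-11.0, 1.0, 110.0, -0.0, 69.0, 74.0]
clock: 5.35
eef_pos: [0.5662, -0.0545, 0.3102]
eef_rot: [[-0.996, -0.003, 0.087], [-0.087, 0.001, -0.996], [0.002, -1.0, -0.001]]
wrist_force: [-6.0, -1.1, 2.2]
opening: -0.004
t 5.35 TCP box xy mm 22.7 -2.4 tip z 137.2 F box x,y,z -6.05 -0.55 2.16 open -0.0
turn left (deg, tool) [ 0.07 -0.04  0.14] q [-11.0, 1.0, 110.0, 0.0, 69.0, 74.0]
```

```bash
python3 -m creep '[[0,-3,0,0,0,0,0.2],[0,0,0,0,0,0,0]]'; python3 st.py; python3 -m creep '[[0,-2,0,0,0,0,0.2],[0,0,0,0,0,0,0]]'; python3 st.py
```

```text
clock: 5.52
eef_pos: [0.5678, -0.0544, 0.3097]
eef_rot: [[-0.996, -0.007, 0.088], [-0.088, 0.001, -0.996], [0.007, -1.0, -0.002]]
wrist_force: [-7.4, -0.6, 5.6]
opening: 0.002
t 5.52 TCP box xy mm 24.3 -2.4 tip z 136.7 F box x,y,z -7.42 0.08 5.59 open 0.0
turn left (deg, tool) [ 0.09 -0.02  0.41] q [-11.0, 2.0, 110.0, -0.0, 69.0, 74.0]
clock: 5.68
eef_pos: [0.5685, -0.0544, 0.3098]
eef_rot: [[-0.996, -0.011, 0.088], [-0.088, 0.001, -0.996], [0.011, -1.0, -0.002]]
wrist_force: [-7.7, -0.9, 3.6]
opening: 0.007
t 5.68 TCP box xy mm 25.0 -2.5 tip z 136.8 F box x,y,z -7.74 -0.24 3.58 open 0.01
turn left (deg, tool) [ 0.1  -0.    0.65] q [-11.0, 2.0, 110.0, -0.0, 69.0, 74.0]
```

On the end stop at the right geometry. Retreating straight back, then looking while at the left lever's start.

```bash
python3 -m creep '[[0,15,0,0,0,0,0.6],[0,30,0,0,0,0,0],[0,30,-2,0,0,0,0],[0,30,-2,0,0,0,0],[0,5,0,-25,0,0,0],[0,0,0,-30,0,0,0],[0,0,0,-20,0,0,0],[0,0,0,0,0,0,0]]'; python3 st.py
python3 - <<'E'
from h import *
a=camera("top")["pixels"];b=camera("side")["pixels"]
u=cv2.resize(a[140:235,230:390],(640,380));v=cv2.resize(b[160:285,210:345],(410,380))
cv2.imwrite("pics/m1.png",cv2.resize(np.hstack([u,v]),(790,286))[:,:,::-1])
E
```

```text
clock: 6.35
eef_pos: [0.4535, 0.0112, 0.322]
eef_rot: [[-0.996, 0.039, 0.081], [-0.081, 0.002, -0.997], [-0.039, -0.999, 0.001]]
wrist_force: [0.4, 1.1, 0.7]
opening: 0.002
t 6.35 TCP box xy mm -83.8 73.0 tip z 149.0 F box x,y,z 0.52 1.1 0.74 open 0.0
turn left (deg, tool) [-0.05 -0.4  -2.25] q [-5.0, -16.0, 124.0, 0.0, 69.0, 80.0]
```

View pics/m1.png

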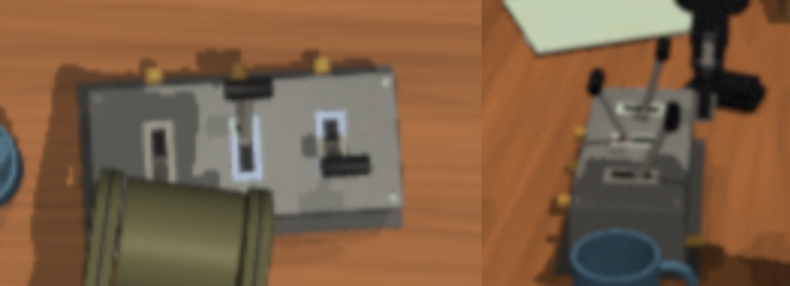

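The middle lever leans to the far side (handle at crop (248,88)). The left and right levers are still on the robot's side. I'll straighten the tool and try the left.

```bash
python3 -m creep '[[0,-6,5,0,0,-0.4,-2.2],[0,-8,5,0,0,0,0],[0,-5,0,0,0,0,0],[0,-5,0,0,0,0,0],[0,-5,0.5,0,0,0,0],[0,-4,0.5,0,0,0,0],[0,0,0,0,0,0,0]]'; python3 st.py; python3 -m creep '[[0,-4,0,0,0,0,0],[0,0,0,0,0,0,0]]'; python3 st.py
```

```text
clock: 7.03
eef_pos: [0.4914, 0.009, 0.3125]
eef_rot: [[-0.997, 0.002, 0.083], [-0.083, -0.003, -0.997], [-0.002, -1.0, 0.003]]
wrist_force: [-2.2, 0.8, 2.8]
opening: -0.0
t 7.03 TCP box xy mm -46.2 67.5 tip z 139.5 F box x,y,z -2.08 1.0 2.79 open -0.0
turn left (deg, tool) [-0.16 -0.27 -0.09] q [-5.0, -9.0, 120.0, -0.0, 69.0, 80.0]
clock: 7.2
eef_pos: [0.4959, 0.0092, 0.3123]
eef_rot: [[-0.997, 0.002, 0.083], [-0.083, -0.003, -0.997], [-0.001, -1.0, 0.003]]
wrist_force: [-2.1, 0.7, 2.0]
opening: -0.001
t 7.2 TCP box xy mm -41.7 67.2 tip z 139.3 F box x,y,z -2.05 0.89 1.98 open -0.0
turn left (deg, tool) [-0.15 -0.3  -0.08] q [-5.0, -8.0, 119.0, -0.0, 69.0, 80.0]
```

```bash
python3 -m creep '[[0,-4,0,-1.5,0,-0.3,0],[0,-4,0,-1.5,0,0,0],[0,0,0,0,0,0,0]]'; python3 st.py;  python3 -m creep '[[0,-3,0,-1.5,0,0,0],[0,0,0,0,0,0,0]]'; python3 st.py
```

```text
clock: 7.45
eef_pos: [0.5042, 0.0128, 0.3121]
eef_rot: [[-0.996, 0.002, 0.088], [-0.088, -0.004, -0.996], [-0.002, -1.0, 0.004]]
wrist_force: [-2.3, -0.4, -0.1]
opening: 0.001
t 7.45 TCP box xy mm -33.1 70.1 tip z 139.1 F box x,y,z -2.34 -0.18 -0.14 open 0.0
turn left (deg, tool) [-0.26  0.03 -0.11] q [-5.0, -7.0, 118.0, -0.0, 69.0, 80.0]
clock: 7.62
eef_pos: [0.5074, 0.0146, 0.312]
eef_rot: [[-0.996, 0.002, 0.089], [-0.089, -0.005, -0.996], [-0.002, -1.0, 0.005]]
wrist_force: [-0.9, -1.0, 1.3]
opening: 0.002
t 7.62 TCP box xy mm -29.8 71.6 tip z 139.0 F box x,y,z -0.99 -0.92 1.26 open 0.0
turn left (deg, tool) [-0.3   0.04 -0.11] q [-4.0, -7.0, 118.0, -0.0, 69.0, 81.0]
```

Left is free, so pushing on.

```bash
python3 -m creep '[[0,-6,0,0,-0.3,0,0],[0,-6,0,0,0,0,0],[0,-6,0,0,0,0,0],[0,-6,0,0,0,0,0],[0,-6,0,0,0,0,0],[0,-6,-1,0,0,0,0.2],[0,0,0,0,0,0,0]]'; python3 st.py; python3 -m creep '[[0,-4,-1,0,0,0,0.3],[0,-4,-1,0,0,0,0],[0,-2,0,0,0,0,0.2],[0,0,0,0,0,0,0]]'; python3 st.py
```

```text
clock: 8.2
eef_pos: [0.5459, 0.0184, 0.3106]
eef_rot: [[-0.996, -0.001, 0.089], [-0.089, 0.001, -0.996], [0.001, -1.0, -0.001]]
wrist_force: [-2.3, -0.3, 2.8]
opening: 0.006
t 8.2 TCP box xy mm 8.8 72.0 tip z 137.6 F box x,y,z -2.28 -0.12 2.78 open 0.01
turn left (deg, tool) [0.08 0.06 0.07] q [-4.0, -2.0, 113.0, 0.0, 69.0, 81.0]
clock: 8.53
eef_pos: [0.5567, 0.0195, 0.3116]
eef_rot: [[-0.996, 0.005, 0.089], [-0.089, 0.003, -0.996], [-0.005, -1.0, -0.002]]
wrist_force: [-2.8, -0.6, -1.1]
opening: -0.001
t 8.53 TCP box xy mm 19.7 72.2 tip z 138.6 F box x,y,z -2.86 -0.3 -1.05 open -0.0
turn left (deg, tool) [ 0.13  0.07 -0.3 ] q [-4.0, -0.0, 112.0, 0.0, 68.0, 81.0]
```

```bash
python3 -m creep '[[0,-3,0,0,0,0,0],[0,0,0,0,0,0,0]]'; python3 st.py;  python3 -m creep '[[0,-3,0,0,0,0,0.2],[0,0,0,0,0,0,0]]'; python3 st.py
```

```text
clock: 8.7
eef_pos: [0.5593, 0.0198, 0.3114]
eef_rot: [[-0.996, 0.002, 0.089], [-0.089, 0.002, -0.996], [-0.002, -1.0, -0.002]]
wrist_force: [-6.6, -1.2, 2.8]
opening: 0.002
t 8.7 TCP box xy mm 22.3 72.2 tip z 138.4 F box x,y,z -6.65 -0.66 2.83 open 0.0
turn left (deg, tool) [ 0.13  0.08 -0.1 ] q [-3.0, 0.0, 111.0, 0.0, 69.0, 81.0]
clock: 8.87
eef_pos: [0.561, 0.02, 0.3109]
eef_rot: [[-0.996, -0.003, 0.09], [-0.09, 0.002, -0.996], [0.003, -1.0, -0.002]]
wrist_force: [-6.5, -2.3, 3.5]
opening: -0.004
t 8.87 TCP box xy mm 24.0 72.3 tip z 137.9 F box x,y,z -6.66 -1.68 3.48 open -0.0
turn left (deg, tool) [0.14 0.1  0.17] q [-3.0, 0.0, 111.0, 0.0, 69.0, 81.0]
```

Left is on its end stop. Backing off and going to the right lever.

```bash
python3 -m creep '[[0,15,0,0,0,0,0.2],[0,30,0,0,0,0,0],[0,30,0,0,0,0,0],[0,25,0,0,0,0,0],[0,6,0,30,0,0,0],[0,0,0,35,0,0,0],[0,0,0,35,0,0,0],[0,0,0,30,0,0,0],[0,0,0,15,0,0,0],[0,0,0,0,0,0,0]]'; python3 st.py
```

```text
clock: 9.7
eef_pos: [0.4722, -0.1385, 0.322]
eef_rot: [[-0.994, 0.052, 0.094], [-0.094, -0.002, -0.996], [-0.051, -0.999, 0.007]]
wrist_force: [0.4, 0.9, 0.7]
opening: -0.003
t 9.7 TCP box xy mm -78.4 -77.8 tip z 149.0 F box x,y,z 0.43 0.84 0.74 open -0.0
turn left (deg, tool) [-0.38  0.34 -2.95] q [-23.0, -10.0, 120.0, 1.0, 68.0, 61.0]
```

```bash
python3 -m creep '[[0,0,5,0,-0.4,0.3,-2.9],[0,-4,5,0,0,0,0],[0,-5,0,0,0,0,0],[0,-5,0,0,0,0,0],[0,-5,0,0,0,0,0],[0,-5,0,0,0,0,0],[0,-5,0,0,0,0,0],[0,0,0,0,0,0,0]]'; python3 st.py; python3 -m creep '[[0,-4,0,0,0,0,0],[0,-3,0,0,0,0,0],[0,0,0,0,0,0,0]]'; python3 st.py
```

```text
clock: 10.37
eef_pos: [0.5069, -0.1342, 0.3163]
eef_rot: [[-0.996, 0.016, 0.09], [-0.09, -0.003, -0.996], [-0.015, -1.0, 0.004]]
wrist_force: [-1.8, -0.9, 0.5]
opening: 0.001
t 10.37 TCP box xy mm -43.4 -76.6 tip z 143.3 F box x,y,z -1.89 -0.78 0.48 open 0.0
turn left (deg, tool) [-0.22  0.1  -0.88] q [-21.0, -5.0, 116.0, 0.0, 69.0, 64.0]
clock: 10.62
eef_pos: [0.5144, -0.1332, 0.3164]
eef_rot: [[-0.996, 0.014, 0.091], [-0.091, -0.003, -0.996], [-0.013, -1.0, 0.004]]
wrist_force: [-1.9, 0.1, 1.1]
opening: -0.002
t 10.62 TCP box xy mm -35.8 -76.2 tip z 143.4 F box x,y,z -1.91 0.22 1.07 open -0.0
turn left (deg, tool) [-0.23  0.16 -0.77] q [-20.0, -4.0, 115.0, 0.0, 69.0, 64.0]
```

```bash
python3 -m creep '[[0,-5,1,0,-0.2,0,-0.7],[0,-5,1,0,0,0,0],[0,-3,0,0,0,0,0],[0,0,0,0,0,0,0]]'; python3 st.py; python3 -m creep '[[0,-6,0,0,0,0,0],[0,-6,0,0,0,0,0],[0,-6,0,0,0,0,0],[0,-6,0,0,0,0,0],[0,-6,-1,0,0,0,0.2],[0,0,0,0,0,0,0]]'; python3 st.py
```

```text
clock: 10.95
eef_pos: [0.5285, -0.132, 0.3144]
eef_rot: [[-0.996, -0.0, 0.09], [-0.09, 0.0, -0.996], [0.0, -1.0, -0.0]]
wrist_force: [-3.0, -1.1, 1.2]
opening: 0.002
t 10.95 TCP box xy mm -21.6 -76.3 tip z 141.4 F box x,y,z -3.05 -0.85 1.21 open 0.0
turn left (deg, tool) [0.01 0.13 0.01] q [-20.0, -2.0, 113.0, 0.0, 69.0, 65.0]
clock: 11.45
eef_pos: [0.5604, -0.1289, 0.3125]
eef_rot: [[-0.996, -0.003, 0.09], [-0.09, 0.002, -0.996], [0.003, -1.0, -0.002]]
wrist_force: [-1.7, 0.3, 2.6]
opening: -0.002
t 11.45 TCP box xy mm 10.4 -76.0 tip z 139.5 F box x,y,z -1.7 0.43 2.56 open -0.0
turn left (deg, tool) [0.12 0.13 0.18] q [-18.0, 2.0, 109.0, 0.0, 69.0, 67.0]
```

```bash
python3 -m creep '[[0,-4,0,0,0,0,0.2],[0,-4,0,0,0,0,0],[0,-3,0,0,0,0,0.2],[0,0,0,0,0,0,0]]'; python3 st.py; python3 -m creep '[[0,-3,0,0,0,0,0.1],[0,0,0,0,0,0,0]]'; python3 st.py
```

```text
clock: 11.78
eef_pos: [0.572, -0.1276, 0.3112]
eef_rot: [[-0.996, -0.0, 0.09], [-0.09, 0.003, -0.996], [-0.0, -1.0, -0.003]]
wrist_force: [-4.9, -0.4, 2.4]
opening: 0.0
t 11.78 TCP box xy mm 22.0 -75.7 tip z 138.2 F box x,y,z -4.9 0.03 2.43 open 0.0
turn left (deg, tool) [ 0.19  0.14 -0.  ] q [-18.0, 3.0, 108.0, 0.0, 69.0, 67.0]
clock: 11.95
eef_pos: [0.5741, -0.1274, 0.3106]
eef_rot: [[-0.996, -0.005, 0.091], [-0.091, 0.003, -0.996], [0.005, -1.0, -0.004]]
wrist_force: [-6.6, -1.4, 4.0]
opening: -0.004
t 11.95 TCP box xy mm 24.1 -75.7 tip z 137.6 F box x,y,z -6.65 -0.86 4.04 open -0.0
turn left (deg, tool) [0.22 0.16 0.28] q [-18.0, 4.0, 107.0, 0.0, 69.0, 67.0]
```

```bash
python3 -m creep '[[0,-2,0,0,0,0,0.1],[0,0,0,0,0,0,0],[0,20,0,0,0,0,0.2],[0,35,0,0,0,0,0],[0,35,0,0,0,0,0],[0,30,-30,0,0,0,0],[0,20,-35,10,0,0,0],[0,0,-30,35,0,0,0],[0,0,0,40,0,0,0],[0,0,0,40,0,0,0]]';python3 -m creep '[[0,0,0,40,0,0,0],[0,0,0,30,0,0,0],[0,0,0,0,0,0,0],[0,0,0,0,0,0,0]]'; python3 st.py
python3 - <<'E'
from h import *
c=camera("top");a=c["pixels"];b=camera("side")["pixels"]
cv2.imwrite("pics/m2.png",np.hstack([cv2.resize(a[140:290,190:440],(500,300)),cv2.resize(b[150:330,200:380],(300,300))])[:,:,::-1])
np.savez("top1.npz",**c)
p0=np.load("top0.npz")["pixels"].astype(int)
for n,(r0,r1,c0,c1) in dict(mug=(172,225,200,240),mic=(234,288,200,235),mouse=(198,245,390,425)).items():
    print(n,[cv2.phaseCorrelate(*[q[r0:r1,c0:c1].sum(2).astype(np.float32) for q in(p0,a.astype(int))])])
E
```

```text
clock: 12.78
eef_pos: [0.4453, -0.2605, 0.4123]
eef_rot: [[-0.995, 0.027, 0.101], [-0.101, -0.003, -0.995], [-0.027, -1.0, 0.005]]
wrist_force: [0.9, 0.8, -0.8]
opening: 0.0
clock: 13.12
eef_pos: [0.4536, -0.3404, 0.4211]
eef_rot: [[-0.994, 0.049, 0.094], [-0.095, -0.018, -0.995], [-0.047, -0.999, 0.022]]
wrist_force: [-0.6, 0.3, 0.7]
opening: 0.001
t 13.12 TCP box xy mm -114.6 -277.3 tip z 248.1 F box x,y,z -0.55 0.33 0.73 open 0.0
turn left (deg, tool) [-1.27  0.36 -2.69] q [-43.0, -5.0, 105.0, 1.0, 77.0, 42.0]
mug [((0.010520101952735672, -0.019611802352109464), 0.9939149636913229)]
mic [((-0.23118405711299062, -0.07500927788828449), 0.7426499584574758)]
mouse [((0.3676788688130941, 0.0006132288922700013), 0.712772107510655)]
```

View pics/m2.png

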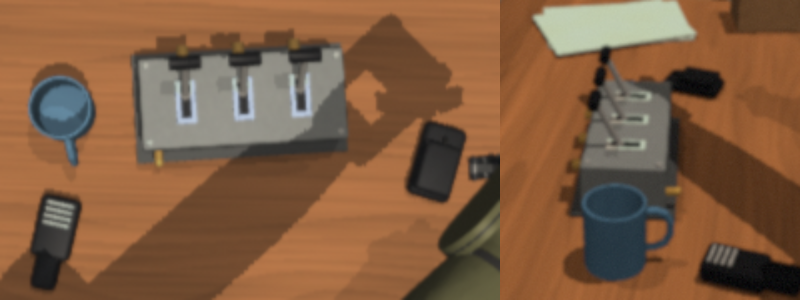

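All three levers lean to the far side, with handles at crop (185,62), (245,59) and (305,54). The bystanders haven't moved. Checking the handle positions as numbers before handing in.

Run:
```python
from st import *
c=dict(np.load("top1.npz"));q=c["pixels"].astype(int)
r=np.zeros(q.shape[:2],bool);r[162:178,268:356]=1
for t in (40,50):
  for s,ce,_ in blobs((q.max(2)<t)&r,25):
    d=ray(c,ce,.152)[:2]-C;x=d@bx;print(t,s,ce.round(1),"box xy",(1e3*x).round(1),(1e3*d@by).round(1),"theta",round(.45+float(np.arcsin(x/.1)),2))
```

```text
t 13.22 TCP box xy mm -114.5 -275.9 tip z 247.8 F box x,y,z -0.66 -0.63 0.34 open -0.0
turn left (deg, tool) [-1.23  0.47 -2.63] q [-42.0, -5.0, 105.0, 1.0, 77.0, 42.0]
50 [305 165  15   8  72] [313.  168.7] box xy 43.3 -4.4 theta 0.9
50 [335 164  15   7  70] [342.7 166.8] box xy 43.9 -78.6 theta 0.9
50 [274 167  16   8  78] [282.7 170.3] box xy 43.6 71.1 theta 0.9
```

All three read 0.90 rad, so I'm handing in.

```bash
python3 -c "from bench import sign_off; print(sign_off())"
```

```text
the job is handed in; nothing more can be done
None
```

All three levers are home on the far side, and I handed the job in at about 13 s of the 72 s allowed. The hand-in gives no verdict, so this rests on my own checks.

- **Order found:** I tried the right lever first and it was blocked: about 8 N at roughly 0.2 rad, with only the rod giving. I left it, then threw the middle, the left and finally the right.
- **Forces:** The highest sideways force I read at the end of a move was about 8 N (about 9 N in total), against the 20 N limit. I could not read the force between those points, including on the last 2 mm push on the right lever.
- **Last checks:** In the final top picture all three handles sit 43 to 44 mm beyond the box centre, which is about 0.90 rad, and the side picture agrees. The mug, mouse and microphone moved by less than 0.4 pixel (about 1 mm). The microphone and mouse matches were weaker than the mug's, most likely because the shadows had changed.
- **Disagreement:** The handles measured 3 to 4 mm to the right of their stated positions along the row, which made no difference. No check failed.
- **Robot:** It stands clear and touches nothing.

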